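# Press a spice jar into the labelling cradle

## Task

A new label is going on the spice jar that lies on the worktop. Lay it lengthwise in the V-groove of the wooden labelling cradle, its foot right up against the steel end stop and its cap pointing out of the open end, and press it down firmly, with about a kilogram's weight, so that it bears on both sloping faces along their length. Finish while still holding the jar pressed there - do not let go - and leave the other things on the worktop where they are.

Things in the scene. Friction and masses are not known exactly. Their poses are not given: they have to be found in the camera images.
- spice_a: The spice jar lying on its side (the spice jars standing at the back are not used): 106 mm long, 0.11 kg. Origin: centre of its foot; z along its axis from foot to cap, x and y across. Body about 44 mm in diameter (12 slight flats, 43 to 45 mm), straight from 3 to 75 mm above the foot, then narrowing slightly; cap 44.5 mm in diameter, 85 to 106 mm from the foot.
- jar_foot (a point): Centre of the jar's foot, on its axis (the jar's origin; same axes).
- jar_middle (a point): Point on the jar's axis 45 mm from the foot, a good place to grip across the body; while the jar lies on the worktop it is about 22 mm above it. Keep the arm clear of the wall cabinet that hangs from about 0.46 m above the worktop, over its far left part (x beyond about 0.57 m, y beyond about 0.03 m).
- jar_shoulder (a point): Point on the jar's axis 75 mm from the foot, at the end of the straight body. The jar's centre of mass lies about 57 mm from the foot.
- cradle: Fixed wooden labelling cradle. Origin: centre of its underside; x along the groove from the end stop to the open end (cap side), y across, z up. Base board 126x84x12 mm; on it a block only 36 mm wide (y), 80 mm long (x), with a 90 degree V-groove along its whole top. Fingers gripping the jar across its diameter pass outside the narrower block, about 4 mm to spare on each side.
- groove (a point): Middle of the groove's bottom line, 50 mm above the worktop; axes as the cradle's. The groove's top edges are 68 mm above the worktop and it runs 40 mm to either side along x. A seated jar's axis is parallel to x and 31 to 32 mm above the bottom line (81 to 82 mm above the worktop).
- stop (a point): Point on the inner face of the steel end stop where the centre of the jar's foot comes to lie, 80 mm above the worktop and 40 mm from the groove's middle; axes as the cradle's. The stop is 6 mm thick, 36 mm wide, its top 80 mm above the worktop.
- cradle_left: Sloping face of the groove on the cradle's +y side, 45 degrees, 80 mm long, 25 mm up the slope; origin at the middle of the face. Rigid.
- cradle_right: Sloping face of the groove on the cradle's -y side: 45 degrees, 80 mm long, 25 mm up the slope; origin at the middle of the face. Rigid.
- salt_shaker: Bystander: salt shaker, 44 mm across, 90 mm tall, upright; origin at the centre of its underside.
- tuna_tin: Bystander: flat food tin, 86 mm across, 40 mm tall; origin at the centre of its underside.
- kitchen_timer: Bystander: round kitchen timer, 63 mm across, 58 mm tall; origin at the centre of its underside.
- tape_roll: Bystander: roll of tape lying flat, 96 mm across, 25 mm tall; origin at the centre of its underside.
- tea_light: Bystander: tea light, 38 mm across, 15 mm tall; origin at the centre of its underside.

How it is judged:
By the outcome, as a careful person would: the job done as asked, in the order asked, and still so for the second after the job is handed in, while the arm keeps its last pose, push and grip.
It also fails if it takes over 42 s, if anything falls off the work surface, if the arm or the gripper's body presses on something with over 40 N, if the wrist force passes 120 N, or if a joint passes its speed limit or range.

## Robot

A 7-joint arm with a two-finger parallel gripper is mounted at the origin on the work surface; the furniture and walls round the work are solid. World frame = base frame: x ahead of the robot, y to its left, z up, the work surface at z = 0. Lengths are in mm, angles in rad, forces in N, time in s.
With the tool pointing down it reaches from about 400 to 875 mm from the base axis. Payload 19.3 kg.
Tool frame: the origin (TCP) lies at the very end of the fingers, on their centre line; the grasp point (between the pads) lies 19 mm behind it (grip_point_offset is the z of the grasp point in the tool frame, in mm); z points along the fingers, y is the line along which they close (so a half turn about z gives the same grasp; the last joint's range is limited). The gripper opens to 85 mm and grips with 20 to 120 N. Pads are 22 mm wide; open, the fingers measure 114 mm over their backs; the gripper's body (76 mm by 85 mm) begins 54 mm behind the grasp point. The pads swing forward as they close: fully open they stand 13 mm farther back than shut.
Start: joints at [-1.331, 0.521, -0.036, 1.599, 0.021, 1.021, -0.113], TCP at [190.561, 595.232, 231.291] pointing down, gripper open.
Joint ranges: [-2.91, 2.91], [-0.3, 2.13], [-1.5, 1.42], [0.17, 2.43], [-1.26, 4.41], [0.16, 1.93], [-2.52, 2.52]. Speed limits (rad/s): [1.89, 1.89, 2.39, 2.39, 3.01, 3.01, 3.01].

## Interface

Orientations are given as a 3x3 rotation matrix whose columns are the frame's x, y, z axes.
In Python, from workcell import movep, movel, goto_joints, open_gripper, clamp, wait, inverse_kinematics, read_state, camera, PlanningError, finish_job, grip_point_offset gives the robot as it stands. Calls block until the motion is done:
- movep(position, orientation): joint-space move of the TCP to a pose.
- movel(position, frame=None, max_speed=150, guard=None): straight line of the TCP; frame=None keeps the orientation; max_speed is the mean speed in mm/s. With guard (N) it stops when the force on the tool has changed by that much, and returns True; else False.
- goto_joints(angles): joint-space move.
- open_gripper() and clamp(): open the fingers fully, or close them until they stop; the grip force is fixed at half the most.
- wait(seconds).
- inverse_kinematics(position, orientation): joint angles nearest the present ones, or None.
- read_state(): the state.
- camera(name): name is "scene" or "top"; returns a dict with "image" (384x512x3 uint8, blue, green, red), "range_z" (384x512 float32, mm along the optical axis (not along the pixel's ray), 0 where there is no reading), "fx", "fy", "cx", "cy" (pixels), "dist_coeffs" ([k1, k2, p1, p2, k3] as OpenCV has them; the pictures are not rectified), "cam_to_world" (4x4, takes a point from camera to world coordinates). Camera axes: x right, y up, looking along -z (the intrinsics and any distortion apply to the point x, -y, -z); pixel columns grow to the right and rows downward; lengths in mm; the calibration is good to about 2 mm. A picture is of the moment at which its call begins.
A pose or a line that the arm cannot do raises PlanningError and nothing moves.
- finish_job(): hands the job in; it is judged then, once.
The state is a dict: "time": time; "qpos": joint angles; "qvel": joint speeds; "joint_efforts": joint torques, N m; "eef_pos": TCP position; "tool_rot": TCP orientation; "ft_force": force on the tool from outside, world axes, zero at the start; "torque": the same for the moment, N m; "finger_gap": finger opening in mm; "gripper_force": force on a finger pad.
Only numpy, scipy, OpenCV 4.12 (cv2) and the standard library are available. Lean on these libraries where they do the work, as an engineer would, in place of code of your own. Each camera call takes 0.05 s, during which the arm holds its last target. There are 200 camera calls.

## Working session

There is one attempt and no reset: what is moved stays moved. The work goes in short steps, each a Python script; the robot and the scene stay as the last script left them, time stands still between calls to the robot, and variables do not carry over. Pictures are saved under pics/ and viewed, at most 10 in all, crops included, and the job is handed in when it is done.

```bash
mkdir -p pics; ls; cat > h.py <<'E'
import numpy as np, cv2
from workcell import *
def cloud(c):
    h,w=c["range_z"].shape
    K=np.array([[c["fx"],0,c["cx"]],[0,c["fy"],c["cy"]],[0,0,1.]])
    uv=np.stack(np.meshgrid(np.arange(w),np.arange(h)),-1).reshape(-1,1,2).astype(np.float64)
    n=cv2.undistortPoints(uv,K,np.array(c["dist_coeffs"],float)).reshape(h,w,2)
    z=c["range_z"].astype(float)
    P=np.stack([n[...,0]*z,-n[...,1]*z,-z,np.ones_like(z)],-1)
    W=(P@np.array(c["cam_to_world"]).T)[...,:3]
    W[z==0]=np.nan
    return W
E
python3 - <<'E'
from h import *
for n in("scene","top"):
    c=camera(n);cv2.imwrite(f"pics/{n}0.png",c["image"]);np.savez(f"{n}0.npz",im=c["image"],W=cloud(c))
    print(n,np.round(c["cam_to_world"],2).tolist(),c["fx"])
s=read_state();print(s["time"],s["tool_rot"],s["ft_force"],grip_point_offset)
E
```

```text
pics
scene [[0.71, 0.46, -0.54, -306.03], [-0.71, 0.44, -0.55, -918.85], [-0.02, 0.77, 0.63, 1095.55], [0.0, 0.0, 0.0, 1.0]] 491.60695360324024
top [[-0.03, 0.99, -0.16, 332.64], [-1.0, -0.03, -0.01, -32.26], [-0.01, 0.16, 0.99, 1464.98], [0.0, 0.0, 0.0, 1.0]] 440.0457035233846
0.1 [[-9.52380350e-01  3.04912461e-01 -2.43682110e-04]
 [ 3.04912554e-01  9.52379887e-01 -9.41314880e-04]
 [-5.49406969e-05 -9.70791530e-04 -9.99999527e-01]] [-0.26119192 -0.42547237  0.38950408] -18.700000000000003
```

View pics/scene0.png

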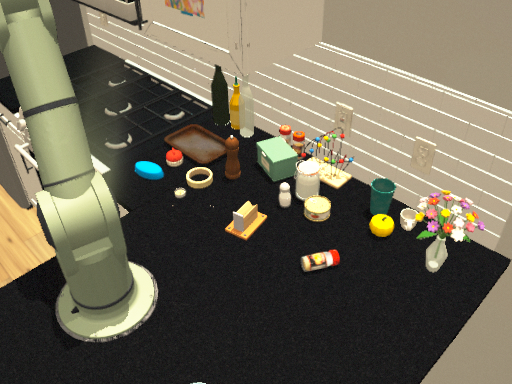

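View pics/top0.png

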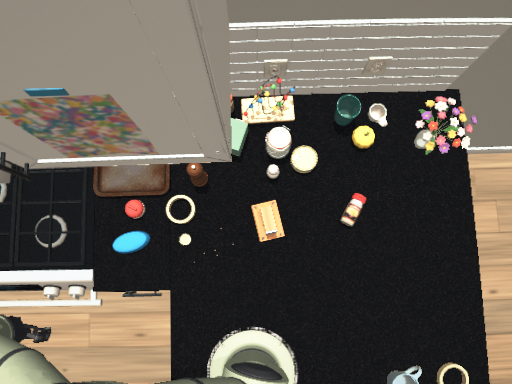

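The top view shows the jar at about (353,210), cap (red) up-right at (359,199), and the cradle at (268,220). In the scene view they are at (320,261) and (246,222). I'll enlarge both and get coordinates.

```bash
python3 - <<'E'
from h import *
t=np.load("top0.npz");s=np.load("scene0.npz")
r=lambda im,y,x,h,w,k:cv2.resize(im[y:y+h,x:x+w],None,fx=k,fy=k,interpolation=cv2.INTER_CUBIC)
a=r(t["im"],195,245,50,50,8);b=r(s["im"],196,220,50,50,8)
cv2.imwrite("pics/crop.png",np.hstack([a,b]))
for nm,d,box in(("top",t,(185,325,45,50)),("scene",s,(240,290,40,60)),("topC",t,(190,240,60,55)),("sceneC",s,(190,215,60,60))):
    y,x,h,w=box;W=d["W"][y:y+h,x:x+w].reshape(-1,3);I=d["im"][y:y+h,x:x+w].reshape(-1,3).astype(int)
    up=W[:,2]>8;P=W[up];C=I[up];print(nm,len(P),"table z",np.nanmedian(W[~up,2]),"zmax",np.nanpercentile(P[:,2],[50,90,99]).round(1))
    m=P[:,:2].mean(0);R=cv2.minAreaRect(P[:,:2].astype(np.float32));print(" rect",np.round(m,1),R)
    if 'C' not in nm:
        red=(C[:,2]>120)&(C[:,1]<60);print(" red",P[red].mean(0).round(1),red.sum())
    else:
        for lo,hi in((8,20),(40,60),(60,90)):
            q=P[(P[:,2]>lo)&(P[:,2]<hi)]
            if len(q)>5: print(" z",lo,hi,len(q),q.mean(0).round(1),[np.round(v,2) for v in cv2.minAreaRect(q[:,:2].astype(np.float32))])
E
```

```text
top 469 table z 0.13562947431523753 zmax [40.  46.5 50.3]
 rect [ 513.9 -346.9] ((528.8209228515625, -337.70111083984375), (146.64105224609375, 150.7434539794922), 3.101313829421997)
 red [ 561.7 -353.3   29.4] 4
scene 560 table z -1.5585405397276872 zmax [36.2 43.1 46.5]
 rect [ 502.8 -357.1] ((509.076171875, -352.7553405761719), (49.50205993652344, 104.63745880126953), 58.877689361572266)
 red [ 541.6 -382.1   33.4] 75
topC 891 table z 0.1499070260008466 zmax [14.3 64.7 80.5]
 rect [487.2 -69.7] ((501.9019775390625, -63.74693298339844), (170.5950927734375, 178.474609375), 82.0323257446289)
 z 8 20 566 [489.1 -69.9  12.3] [array([501.9 , -63.75]), array([170.6 , 178.47]), np.float64(82.03)]
 z 40 60 162 [488.5 -68.6  54.1] [array([485.4 , -68.41]), array([85.49, 33.85]), np.float64(11.9)]
 z 60 90 153 [480.7 -70.3  67.1] [array([485.21, -69.49]), array([85.22, 35.8 ]), np.float64(11.95)]
sceneC 806 table z -0.5986536158427498 zmax [30.8 64.4 80.4]
 rect [473.9 -79.1] ((484.21746826171875, -69.46402740478516), (130.0331573486328, 83.20399475097656), 9.878177642822266)
 z 8 20 344 [473.  -85.1  12. ] [array([484.22, -69.46]), array([130.03,  83.2 ]), np.float64(9.88)]
 z 40 60 202 [480.1 -73.1  52.1] [array([481.66, -69.21]), array([89.62, 37.67]), np.float64(12.45)]
 z 60 90 147 [470.5 -70.7  67. ] [array([481.35, -68.57]), array([91.86, 40.09]), np.float64(12.65)]
```

View pics/crop.png

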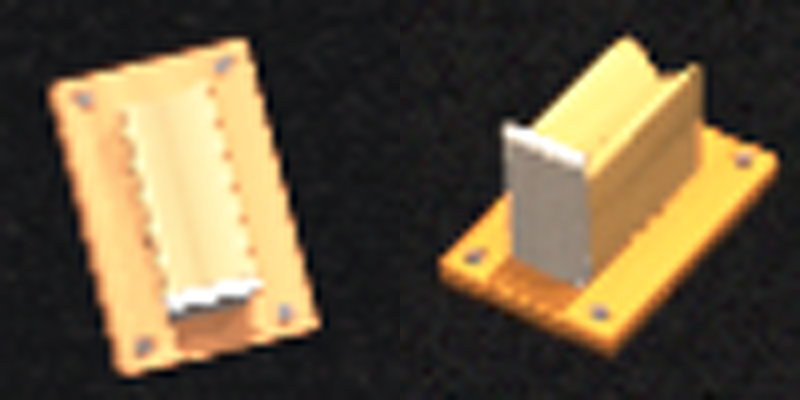

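The crop shows the white steel stop at the cradle's near end, in the left panel around (215,300). So the groove runs from the stop toward +x at a yaw of about 12°, and the jar's cap points toward +x,-y. Next I'll refine both poses and move to a hover over the jar.

```bash
cat >> h.py <<'E'
def plane_pts(c,uv,z):
    K=np.array([[c["fx"],0,c["cx"]],[0,c["fy"],c["cy"]],[0,0,1.]])
    n=cv2.undistortPoints(np.asarray(uv,float).reshape(-1,1,2),K,np.array(c["dist_coeffs"],float)).reshape(-1,2)
    M=np.array(c["cam_to_world"]);d=np.c_[n[:,0],-n[:,1],-np.ones(len(n))]@M[:3,:3].T;o=M[:3,3]
    return o+d*((z-o[2])/d[:,2])[:,None]
def mask_near(c,W,xy,r,thr=60):
    m=(c["image"].max(2)>thr)&(np.hypot(W[...,0]-xy[0],W[...,1]-xy[1])<r)
    n,l,st,_=cv2.connectedComponentsWithStats(m.astype(np.uint8))
    return l==1+np.argmax(st[1:,4])
def rot(yaw): # tool down, x axis along yaw
    x=np.array([np.cos(yaw),np.sin(yaw),0]);z=np.array([0,0,-1.]);return np.c_[x,np.cross(z,x),z]
E
python3 - <<'E'
from h import *
for n in("top","scene"):
    c=camera(n);W=cloud(c)
    for nm,xy,r,z in(("jar",(509,-353),90,22),("base",(487,-69),100,12)):
        m=mask_near(c,W,xy,r)
        v,u=np.nonzero(m);P=plane_pts(c,np.c_[u,v],z)[:,:2].astype(np.float32)
        print(n,nm,m.sum(),cv2.minAreaRect(P))
        D=W[m];D=D[np.isfinite(D[:,2])]
        if nm=="jar":
            t=D[(D[:,2]>28)&(D[:,2]<48)];mu=np.median(t,0);vec=np.linalg.svd((t-t.mean(0))[:,:2],full_matrices=False)[2][0]
            vec*=np.sign(vec[0]);s=(t-mu)[:,:2]@vec;print("  axis",vec,np.degrees(np.arctan2(vec[1],vec[0])),mu,"ends",np.percentile(s,[1,99]))
        else:
            I=c["image"][m][np.isfinite(W[m][:,2])].astype(int)
            k=D[:,2]>73;print("  stop top",k.sum(),np.median(D[k],0) if k.any() else "")
            k=(D[:,2]>62)&(D[:,2]<71);print("  rim",k.sum(),cv2.minAreaRect(D[k][:,:2].astype(np.float32)))
            k=(D[:,2]>9)&(D[:,2]<15);print("  board",cv2.minAreaRect(D[k][:,:2].astype(np.float32)))
for p,y in(((190,450,231),162),((465,-120,230),165),((502,-349,130),149),((493,-68,150),192)):
    print(p,inverse_kinematics(p,rot(np.radians(y))))
E
```

```text
top jar 481 ((516.622802734375, -352.8965148925781), (48.627803802490234, 116.71598052978516), 60.00267028808594)
  axis [ 0.8628868  -0.50539723] -30.3577251979746 [ 514.07311517 -348.76737003   40.67243407] ends [-51.37233125  53.24253089]
top base 1006 ((489.0599365234375, -67.29374694824219), (127.4293441772461, 86.88870239257812), 11.740226745605469)
  stop top 24 [446.59503747 -76.06393389  79.27677401]
  rim 92 ((484.9324645996094, -69.53227233886719), (84.33101654052734, 35.95378494262695), 11.844301223754883)
  board ((488.67889404296875, -68.81132507324219), (125.57301330566406, 83.4676742553711), 12.198469161987305)
scene jar 622 ((514.1392211914062, -350.33331298828125), (64.81947326660156, 125.02212524414062), 60.5251579284668)
  axis [ 0.86350314 -0.50434346] -30.287779210090694 [ 505.35551648 -355.89308092   38.65901241] ends [-49.42418976  52.92996011]
scene base 941 ((493.3907165527344, -57.529327392578125), (164.55941772460938, 112.73847198486328), 11.948164939880371)
  stop top 25 [442.9822608  -77.86240708  78.89881289]
  rim 93 ((481.22265625, -68.86148071289062), (87.17721557617188, 39.52454376220703), 11.636165618896484)
  board ((483.45758056640625, -69.442626953125), (129.4785614013672, 84.07044219970703), 9.96163558959961)
(190, 450, 231) [-1.26016522  0.30601804 -0.04033187  1.94982788  0.01568314  0.88604062
 -0.05190795]
(465, -120, 230) [-0.3461409   0.34231502  0.60516858  1.99379955 -0.25071855  0.87836804
  1.70243363]
(502, -349, 130) [ 0.18562335  0.67940732  0.49181528  1.7430111  -0.41605788  0.82442416
  1.9017054 ]
(493, -68, 150) [-0.15229929  0.44729032  0.22257019  2.01635665 -0.14998152  0.6931525
  1.94495265]
```

```bash
python3 - <<'E'
from h import *
R=rot(np.radians(149.7));p=np.array([505.3,-346.1,0])
movep((190,450,231),rot(np.radians(162)))
movep((440,-120,231),rot(np.radians(160)))
movep(p+[0,0,110],R); 
s=read_state();print(s["time"],s["eef_pos"],s["ft_force"],s["finger_gap"])
for n in("top","scene"):
    c=camera(n);cv2.imwrite(f"pics/{n}1.png",c["image"])
a=cv2.imread("pics/top1.png")[160:260,300:400];b=cv2.imread("pics/scene1.png")[190:290,270:370]
cv2.imwrite("pics/hover.png",cv2.resize(np.hstack([a,b]),None,fx=4,fy=4,interpolation=cv2.INTER_CUBIC))
E
```

```text
4.0917 [ 505.95472206 -344.8307932   110.54573662] [ 0.0742763   1.12674964 -0.50142527] 85.86969488550173
```

View pics/hover.png

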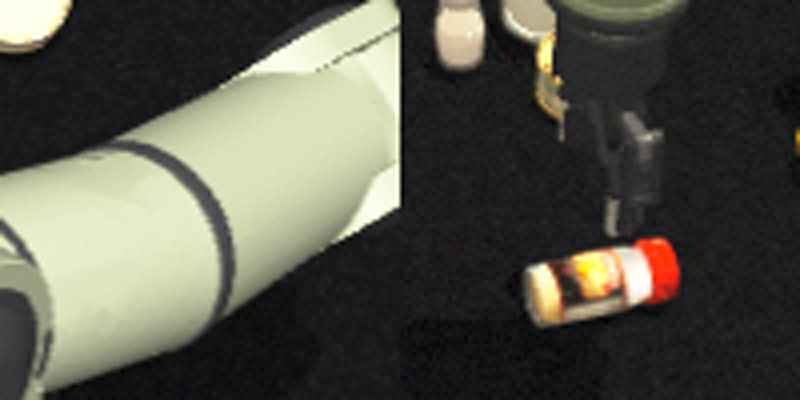

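The gripper is above the jar in the scene view, fingers straddling its body around (610,230) in the crop. The arm hides the jar from the top camera. Now I'll descend, clamp and lift.

```bash
python3 - <<'E'
from h import *
R=rot(np.radians(149.7));p=np.array([505.3,-346.1,0])
print(movel(p+[0,0,5],R,max_speed=80,guard=12)); s=read_state();print(s["eef_pos"],s["ft_force"])
clamp(); s=read_state();print(s["finger_gap"],s["gripper_force"],s["eef_pos"],s["ft_force"])
movel(p+[0,0,150],R,max_speed=120); s=read_state();print(s["time"],s["finger_gap"],s["eef_pos"],s["ft_force"])
u=np.array([np.cos(np.radians(12)),np.sin(np.radians(12)),0])
g=np.array([487,-69.2,0]);R2=rot(np.radians(192))
movep(g+u*20+[0,0,115],R2)
s=read_state();print(s["time"],s["finger_gap"],s["eef_pos"],s["ft_force"])
for n in("top","scene"):
    c=camera(n);cv2.imwrite(f"pics/{n}2.png",c["image"]);np.savez(f"{n}2.npz",im=c["image"],W=cloud(c))
a=cv2.imread("pics/top2.png")[170:270,215:315];b=cv2.imread("pics/scene2.png")[150:250,195:295]
cv2.imwrite("pics/hover2.png",cv2.resize(np.hstack([a,b]),None,fx=4,fy=4,interpolation=cv2.INTER_CUBIC))
E
```

```text
False
[ 505.51579598 -346.2483051     5.44539321] [0.50003243 0.81558844 0.27843418]
42.03204972300455 59.94843099557329 [ 505.37682643 -346.13572011    5.37571744] [-0.68525364  1.30400616  6.6851894 ]
7.4833 41.88941359694226 [ 505.05866208 -345.8906748   149.32664035] [ 0.54078091 -0.61935108 -1.5318902 ]
8.575 41.68903740094706 [506.88039293 -66.53583429 115.23037049] [ 0.44076231 -1.00393299 -1.22035376]
```

View pics/hover2.png

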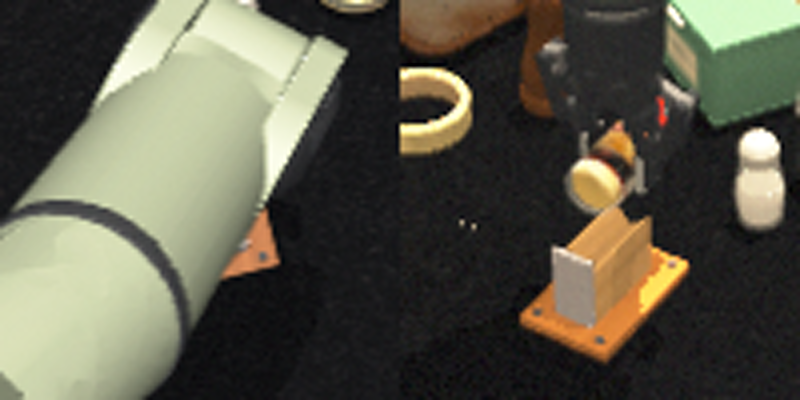

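The jar is held level, with its foot (cream disc, scene pixel about (243,197)) facing the stop. Next I'll measure the foot's offset from the groove with the scene camera, using the same view for both.

```bash
python3 - <<'E'
from h import *
d=np.load("scene2.npz");W=d["W"];im=d["im"].astype(int)
u=np.array([np.cos(np.radians(12)),np.sin(np.radians(12))]);n=np.array([-u[1],u[0]])
def uv(P): return np.c_[P[:,:2]@u,P[:,:2]@n,P[:,2]]
# foot: pixels of the cream disc
sub=np.zeros(W.shape[:2],bool);sub[183:206,233:256]=True
Q=np.c_[(W[...,:2]@u).ravel(),(W[...,:2]@n).ravel(),W[...,2].ravel()].reshape(W.shape)
B=sub&(Q[...,2]>100)
print("foot cand along pct",np.percentile(Q[B][:,0],[2,10,25,50,75]).round(1))
a0=np.percentile(Q[B][:,0],10)
F=Q[B&(abs(Q[...,0]-a0)<4)];print("foot",len(F),np.median(F,0),F.min(0),F.max(0))
A=np.c_[F[:,1:],np.ones(len(F))];print("foot plane slope(lat,z)",np.linalg.lstsq(A,F[:,0],rcond=None)[0])
S=np.zeros_like(sub);S[208:236,228:250]=True
st=S&(im.max(2)-im.min(2)<45)&(im.max(2)>90)&(Q[...,2]>14)
P=Q[st];print("stop",len(P),np.median(P,0),np.percentile(P,[2,98],0).round(1))
C=np.zeros_like(sub);C[200:240,225:275]=True
R=Q[C&(Q[...,2]>62)&(Q[...,2]<84)];print("rim",len(R),np.percentile(R,[1,99],0).round(1))
s=read_state();e=s["eef_pos"];print("tcp",e[:2]@u,e[:2]@n)
# stop top corners on plane z=80
E
```

```text
foot cand along pct [434.7 437.5 439.6 454.8 469.3]
foot 112 [ 438.38456803 -170.77245994  132.9116442 ] [ 433.84991436 -192.34026597  107.69405368] [ 441.41456003 -148.45693331  156.74052035]
foot plane slope(lat,z) [ 1.38345487e-02 -1.34208671e-02  4.42469197e+02]
stop 151 [ 415.86156351 -167.6554103    49.33388475] [[ 410.7 -185.3   15.9]
 [ 419.9 -149.4   81.9]]
rim 110 [[ 410.8 -186.9   62. ]
 [ 500.8 -148.7   83.1]]
tcp 481.85672127187047 -170.58486625445786
```

```bash
cat >> h.py <<'E'
u=np.array([np.cos(np.radians(12)),np.sin(np.radians(12))]);nn=np.array([-u[1],u[0]])
R2=rot(np.radians(192))
def at(a,l,z): return np.r_[a*u+l*nn,z]
def st(t=""):
    s=read_state();e=s["eef_pos"];f=s["ft_force"]
    print(t,round(s["time"],2),"a,l,z",np.round([e[:2]@u,e[:2]@nn,e[2]],2),"F a,l,z",np.round([f[:2]@u,f[:2]@nn,f[2]],2),"M",np.round(s["torque"],2),"gap",round(s["finger_gap"],2))
    return np.array([e[:2]@u,e[:2]@nn,e[2]])
E
python3 - <<'E'
from h import *
movel(at(476,-168,74),R2,max_speed=60);wait(.3);st("above")
print(movel(at(476,-168,58),R2,max_speed=12,guard=5));wait(.2);st("contact")
c=camera("scene");cv2.imwrite("pics/c3.png",cv2.resize(c["image"][165:245,205:285],None,fx=7,fy=7,interpolation=cv2.INTER_CUBIC))
E
```

```text
above 9.82 a,l,z [ 476.13 -167.98   74.18] F a,l,z [-0.09 -0.28 -1.88] M [-0.03 -0.02  0.02] gap 41.67
True
contact 10.76 a,l,z [ 476.03 -167.72   66.32] F a,l,z [-0.5   1.01  5.37] M [ 0.37  0.18 -0.08] gap 41.79
```

View pics/c3.png

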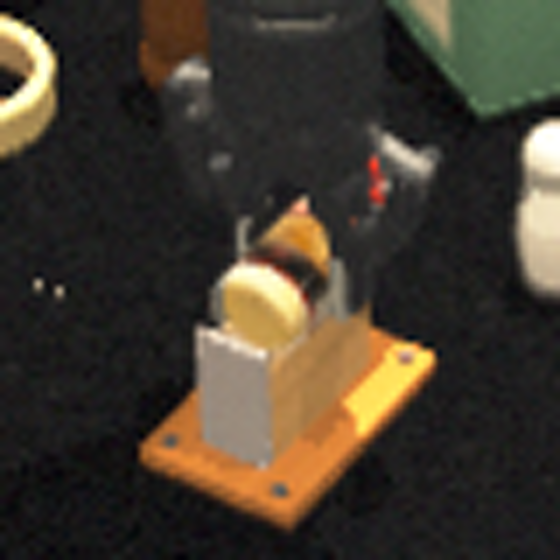

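The jar sits in the groove with the fingers clear of the block, and its foot, at about (262,305) in the crop, is still short of the stop. I'll lift slightly, slide to the stop under guard, then press down.

```bash
python3 - <<'E'
from h import *
movel(at(476,-167.7,67.2),R2,max_speed=20);wait(.2);st("lifted")
print(movel(at(455,-167.7,67.2),R2,max_speed=12,guard=6));wait(.2);p=st("stop")
a=p[0]
print(movel(at(a,-167.7,60),R2,max_speed=8,guard=8));wait(.3);st("down")
E
```

```text
lifted 11.26 a,l,z [ 475.94 -167.74   67.14] F a,l,z [ 0.61  0.26 -1.22] M [ 0.01 -0.03 -0.01] gap 41.84
True
stop 12.38 a,l,z [ 466.98 -167.73   67.06] F a,l,z [3.11 0.12 0.8 ] M [ 0.09 -0.71 -0.03] gap 42.09
True
down 13.04 a,l,z [ 467.09 -167.35   65.98] F a,l,z [0.61 2.04 5.98] M [ 0.21  0.27 -0.12] gap 41.48
```

```bash
python3 - <<'E'
from h import *
movel(at(467.3,-167.3,66.6),R2,max_speed=10);wait(.2);st("eased")
print(movel(at(460,-167.3,66.6),R2,max_speed=8,guard=9));wait(.3);p=st("stop")
for z in (66.2,65.8,65.4,65.0,64.6,64.2):
    movel(at(p[0]-.3,-167.1,z),R2,max_speed=10);wait(.3);q=st(f"z{z}")
    if read_state()["ft_force"][2]>8.3: break
for n in("scene",):
    c=camera(n);cv2.imwrite("pics/c4.png",cv2.resize(c["image"][165:245,205:285],None,fx=7,fy=7,interpolation=cv2.INTER_CUBIC))
E
```

```text
eased 13.49 a,l,z [ 467.02 -167.19   66.46] F a,l,z [ 0.77 -0.18 -0.68] M [ 0.09 -0.11  0.03] gap 41.3
True
stop 14.2 a,l,z [ 467.01 -167.25   66.56] F a,l,z [ 3.31 -1.32  0.89] M [ 0.02 -0.63 -0.03] gap 41.79
z66.2 14.75 a,l,z [ 466.93 -167.18   66.25] F a,l,z [ 5.9  -0.71  0.89] M [-0.03 -1.03  0.03] gap 41.79
z65.8 15.3 a,l,z [ 466.97 -167.14   65.93] F a,l,z [ 5.31 -0.06  3.5 ] M [ 0.09 -0.92 -0.06] gap 41.74
z65.4 15.85 a,l,z [ 467.02 -167.04   65.64] F a,l,z [4.39 1.56 7.3 ] M [ 0.23 -0.74 -0.06] gap 41.86
z65.0 16.4 a,l,z [ 467.03 -166.92   65.38] F a,l,z [ 4.37  1.87 11.91] M [ 0.46 -0.42 -0.17] gap 41.88
```

View pics/c4.png

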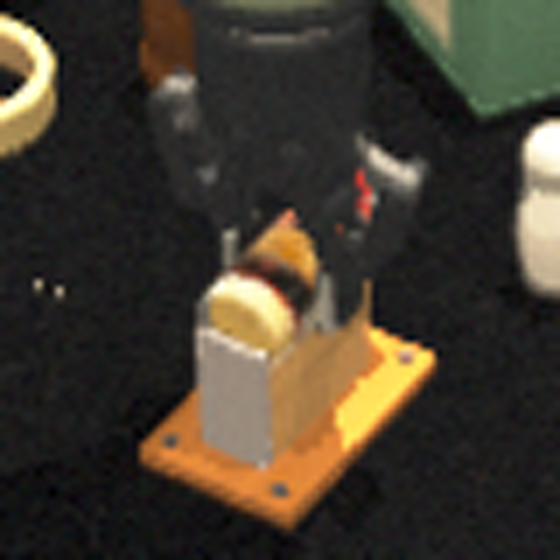

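The foot is now on the stop at about (250,310). From the wrist moments, the contact pressure sits about 17 mm toward the foot from the grip, so the jar is pitched slightly foot-low. That makes sense, because the larger cap raised that end on the worktop. I'll ease off, correct the pitch by about 0.5° and press again, tracking the centre of pressure.

```bash
cat >> h.py <<'E'
from scipy.spatial.transform import Rotation as Ro
def Rt(th,yaw=191.8): return Ro.from_rotvec(np.r_[nn,0]*np.radians(th)).as_matrix()@rot(np.radians(yaw))
def ft():
    a=[]
    for _ in range(5):
        wait(.04);s=read_state();f,m=s["ft_force"],s["torque"]
        a.append([f[:2]@u,f[:2]@nn,f[2],m[:2]@u,m[:2]@nn,m[2]])
    return np.mean(a,0)
def cp(w,b):
    d=w-b; return "dF",d[:3].round(2),"dM",d[3:].round(3),"cp x",round(float(-(d[4]+.175*d[0])/d[2]*1e3),1),"y",round(float((d[3]-.175*d[1])/d[2]*1e3),1)
E
python3 - <<'E'
from h import *
movel(at(467.6,-167.0,67.5),Rt(0.5),max_speed=15);wait(.2);b=ft();np.save("b.npy",b);print("base",b.round(2))
for th in(0.5,1.0):
    if th>.5: movel(at(467.6,-167,67.5),Rt(th),max_speed=15)
    for z in(66,65.5,65.1):
        movel(at(467.6,-167.0,z),Rt(th),max_speed=10);wait(.1);w=ft();print(th,z,*cp(w,b))
        if w[2]-b[2]>9: break
st()
E
```

```text
base [ 0.24 -0.35 -0.93  0.   -0.02  0.01]
0.5 66 dF [-0.26  0.65  0.29] dM [-0.     0.004 -0.021] cp x 140.9 y -395.7
0.5 65.5 dF [0.24 1.42 2.19] dM [ 0.215 -0.013 -0.032] cp x -13.1 y -15.7
0.5 65.1 dF [-1.39  3.19 11.46] dM [ 0.377  0.452 -0.086] cp x -18.3 y -15.8
1.0 66 dF [-0.33  0.33 -0.34] dM [ 0.011 -0.004 -0.025] cp x -183.0 y 141.1
1.0 65.5 dF [-0.54  1.3   2.95] dM [0.21  0.003 0.01 ] cp x 30.8 y -5.8
1.0 65.1 dF [-2.32  2.52 11.73] dM [ 0.392  0.407 -0.036] cp x -0.1 y -4.1
 20.94 a,l,z [ 467.65 -166.97   65.38] F a,l,z [-3.18  2.32 10.56] M [ 0.27  0.49 -0.04] gap 41.79
```

```bash
python3 - <<'E'
from h import *
b=np.load("b.npy");R=Rt(.9);l=-166.75
movel(at(467.6,l,66.6),R,max_speed=15);wait(.1)
print(movel(at(460,l,66.6),R,max_speed=8,guard=8));wait(.2);p=st("stop");a=p[0]-.45
for z in(66,65.6,65.3,65.1,64.9,64.7):
    movel(at(a,l,z),R,max_speed=10);wait(.15);w=ft();print(z,*cp(w,b))
    if w[2]-b[2]>9.3: break
st("end")
E
```

```text
True
stop 21.93 a,l,z [ 466.86 -166.77   66.57] F a,l,z [3.09 0.   0.9 ] M [ 0.03 -0.68 -0.03] gap 41.83
66 dF [5.49 0.28 2.98] dM [-0.072 -1.031 -0.029] cp x 23.5 y -40.6
65.6 dF [ 4.98 -0.03  2.84] dM [-0.038 -1.036 -0.053] cp x 57.9 y -11.7
65.3 dF [ 5.05 -0.02  5.43] dM [-0.044 -1.093 -0.096] cp x 38.4 y -7.5
65.1 dF [3.65 0.4  9.63] dM [ 0.018 -0.883 -0.068] cp x 25.4 y -5.4
end 24.37 a,l,z [ 466.78 -166.89   65.37] F a,l,z [ 4.04 -0.15  9.24] M [ 0.22 -0.86 -0.04] gap 42.07
```

```bash
python3 - <<'E'
from h import *
b=np.load("b.npy");R=Rt(.5);l=-166.75
movel(at(467.2,l,66.6),R,max_speed=15);wait(.1)
print(movel(at(460,l,66.6),R,max_speed=8,guard=8));wait(.2);p=st("stop");a=p[0]-.4
for z in(65.8,65.4,65.2,65.0,64.8):
    movel(at(a,l,z),R,max_speed=10);wait(.15);w=ft();print(z,*cp(w,b))
    if w[2]-b[2]>9.3: break
wait(.5);st("end");print(*cp(ft(),b))
c=camera("scene");cv2.imwrite("pics/c5.png",cv2.resize(c["image"][145:265,175:335],None,fx=5,fy=5,interpolation=cv2.INTER_CUBIC))
E
```

```text
True
stop 25.32 a,l,z [ 466.88 -166.66   66.52] F a,l,z [2.81 0.14 0.71] M [ 0.   -0.41 -0.03] gap 41.82
65.8 dF [4.52 0.19 1.5 ] dM [-0.019 -1.051 -0.08 ] cp x 173.5 y -35.1
65.4 dF [5.18 0.25 2.99] dM [-0.007 -1.063 -0.113] cp x 52.4 y -17.2
65.2 dF [4.7  0.06 6.31] dM [ 0.029 -0.893 -0.157] cp x 11.1 y 3.0
65.0 dF [ 3.47  1.13 10.63] dM [ 0.116 -0.669 -0.121] cp x 5.8 y -7.6
end 28.26 a,l,z [ 466.83 -166.84   65.35] F a,l,z [3.49 0.59 9.95] M [ 0.26 -0.64 -0.15] gap 41.38
dF [ 3.38  1.2  10.32] dM [ 0.101 -0.655 -0.158] cp x 6.1 y -10.6
```

View pics/c5.png

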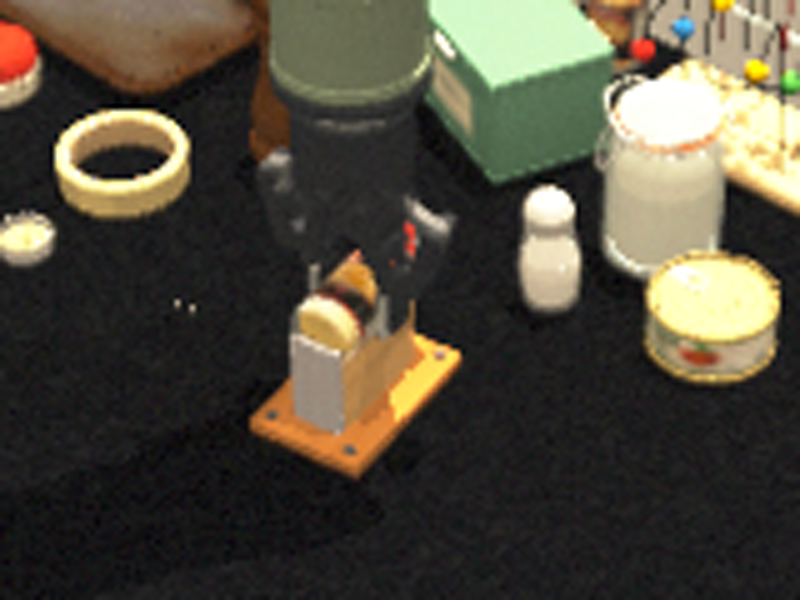

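The jar's foot is on the stop at about (330,320) and the jar is seated in the groove. It is pressed with 10.3 N downward and 3.4 N against the stop, the pressure is centred near mid-length, and the bystanders haven't moved. I'm handing it in.

```bash
python3 -c "
from workcell import *
print(finish_job())"
```

```text
the job is handed in; nothing more can be done
None
```

I handed the job in at about 28.5 s: the jar lies in the V-groove with its foot against the steel stop and its cap out of the open end, still held and pressed down with about 10 N; no verdict came back.

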